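# Back the potting dial up one notch

## Task

The hand-turned potting dial on the bench was moved on one pot too far, so the small pot that is just past the dosing funnel missed its dose. With a fingertip flip the ratchet pawl up and over until it stays lifted on its rest pin, push the star handle so that the dial goes back (counter-clockwise seen from above) by one notch and no more, tip the pawl back so that it drops behind the next tooth, and leave the dial pushed back until the tooth stops against the pawl, with the small pot under the funnel. Only push: do not pick up or tip any pot, and leave the other things on the bench alone.

Things in the scene. Friction and masses are not known exactly. Their poses are not given: they have to be found in the camera images.
- frame: Fixed green cast foot of the potting dial. Origin: on the bench under the dial's vertical axis; z up, x points from that axis to the funnel (away from the robot, give or take 20 degrees). Points called 'frame' below are in these axes, in mm. Pawl and bracket are on the -y side, the robot's right. The bracket plate (frame x 38 to 138, y -197 to -209) is 75 mm high.
- dial (a joint): Turn of the dial about its vertical axis, rad: 0 at the start (give or take 0.02), grows as it is pushed BACK (counter-clockwise seen from above); one notch is 0.785 (45 degrees, one pot). Stays where it is left: about 3 N on a star ball moves it. With the pawl down a tooth stops it, going back, within 0.02 of a whole notch; forward it slides under the pawl.
- pawl (a joint): Swing of the pawl about its level pivot bolt, rad. 0 = down, nose at the bottom between two teeth; 0.3 clears the teeth; beyond about 0.65 it tips over by its own weight and stays on the rest pin at 1.48; below about 0.6 it falls back down by itself. Moves freely: 1 N at the ball is enough.
- pawl_pivot (a point): Axis of the pawl, parallel to frame y, at frame (65, -180, 62). The pawl is a steel L that swings in the frame's x-z plane just outside the dial's rim: from the pivot a flat arm (14 mm high, 10 thick, 65 long) lies towards frame -x when down and carries the nose, and a thin rod (diameter 9) with a ball stands up, leaning 15 degrees to frame +x.
- pawl_ball (a point): Centre of the black ball (diameter 21) on the pawl's rod, 65 mm from the pivot; pawl down: frame (82, -180, 125). Pushing it towards frame +x lifts the nose. With the pawl lifted over it lies at the pivot's height on its +x side.
- pawl_arm (a point): Middle of the far end of the pawl's flat arm, 62 mm from the pivot; pawl down: frame (3, -180, 62). With the pawl lifted over the arm stands upright above the pivot, its end 124 mm above the bench; pushing it there towards frame -x brings the pawl over again and it drops.
- pawl_nose (a point): Middle of the lower edge of the nose, a steel bar 9 mm thick and 37 long along frame y that reaches in over the teeth; pawl down: frame (4, -166, 52). If let down with the dial 0.1 to 0.75 back it lies on a tooth's ramp, and the dial can be pushed on until it stops at one notch. Let down with the dial beyond about 0.79 it misses that notch and stops only at the second.
- dial_centre (a point): Centre of the star handle, on the dial's axis, 150 mm above the bench; three level steel rods (diameter 11) run from it to the balls. Dial: aluminium, 340 mm diameter, upper face 52 mm above the bench, 8 rubber pads for pots. Round its rim (radius 147 to 170 mm) stand 8 saw teeth 15 mm high: a 40 degree ramp up to an upright face, then 5 degrees flat.
- star_ball_0 (a point): Centre of a black ball (diameter 23) at the end of a star rod, 68 mm from the axis, 150 mm above the bench; at the start on the left: at 75 degrees counter-clockwise from frame x (seen from above).
- star_ball_1 (a point): The same, at the start nearest to the robot: at 195 degrees. The pads below it are empty.
- star_ball_2 (a point): The same, at the start on the far right: at 315 degrees.
- funnel_mouth (a point): Middle of the lower end of the small aluminium funnel's spout, fixed at frame (105, 0, 136). Funnel and post stand up to 222 mm above the bench.
- pot_4: The small pot that missed its dose, terracotta, 60 mm across, 54 high; at the start 45 degrees clockwise from the funnel (to its right). Origin: centre of its underside, z up. Loose, standing on its rubber pad on the dial, 105 mm from the dial's axis. Only rides along.
- pot_0: Terracotta pot, 68 mm across, 60 high. Origin: centre of its underside, z up. Loose, standing on its rubber pad on the dial, 105 mm from the dial's axis. Only rides along.
- pot_1: Terracotta pot, 66 mm across, 58 high. Origin: centre of its underside, z up. Loose, standing on its rubber pad on the dial, 105 mm from the dial's axis. Only rides along.
- pot_2: Black pot, 64 mm across, 62 high. Origin: centre of its underside, z up. Loose, standing on its rubber pad on the dial, 105 mm from the dial's axis. Only rides along.
- pot_3: Black pot, 70 mm across, 66 high. Origin: centre of its underside, z up. Loose, standing on its rubber pad on the dial, 105 mm from the dial's axis. Only rides along.
- scoop: White measuring scoop, 182 mm long, 58 high. Bystander, loose on the bench: leave it where it stands. Origin: centre of its underside.
- tin: Small tin, 75 mm across, 58 high. Bystander, loose on the bench: leave it where it stands. Origin: centre of its underside.
- tape: Roll of tape lying flat, 100 mm across, 48 high. Bystander, loose on the bench: leave it where it stands. Origin: centre of its underside.
- dropper: Small dropper bottle, 33 mm across, 102 high. Bystander, loose on the bench: leave it where it stands. Origin: centre of its underside.
- mug: Mug, 90 mm high. Bystander, loose on the bench: leave it where it stands. Origin: centre of its underside.
Things that resemble listed ones, but are neither listed nor needed, are in the scene too. Leave any blue or turquoise look-alike of the pot_1 alone.

How it is judged:
On the way, in this order (a step that is already met when the one before it is completed fails the run):
1. the pawl is flipped up on to its rest before the dial goes back (value of joint pawl above 1.3 rad and value of joint dial below 0.1 rad), for 0.2 s.
2. the dial is pushed back with the pawl still lifted (value of joint pawl above 1.2 rad and value of joint dial above 0.15 rad), for 0.1 s.
3. the pawl is down behind the next tooth, the dial one notch back (value of joint pawl below 0.08 rad and value of joint dial between 0.735398 and 0.825398 rad), for 0.3 s.
At the end, for the whole second after the job is handed in: The pawl is down between two teeth (within 0.08 rad), the dial stands one notch back (0.785 rad, +0.04/-0.05) and still, the small pot is under the funnel (within 15 mm), all five pots upright on the dial (all of step 3 and velocity of joint dial between -0.05 and 0.05 rad/s and horizontal distance between pot_4 and funnel_mouth below 0.015 m and angle between each of pot_4, pot_0, pot_1, pot_2, pot_3's own z axis and vertical below 0.1 rad); the robot touches nothing.
It fails at once if a pot on the dial is lifted or tipped over (height (world z) of any of pot_4, pot_0, pot_1, pot_2, pot_3 above 0.075 m or angle between any of pot_4, pot_0, pot_1, pot_2, pot_3's own z axis and vertical above 0.35 rad).
It fails at once if a pot is pushed off its pad (horizontal distance between any of pot_4, pot_0, pot_1, pot_2, pot_3 and dial_centre below 0.085 m or horizontal distance between any of pot_4, pot_0, pot_1, pot_2, pot_3 and dial_centre above 0.125 m).
It fails at once if a bystander on the bench is moved by more than 20 mm (distance of any of scoop, tin, tape, dropper, mug from where it was at the start of the episode above 0.02 m).
It also fails if it takes over 69 s, if anything falls off the work surface, if the arm or the gripper's body presses on something with over 40 N, if the wrist force passes 120 N, or if a joint passes its speed limit or range.

## Robot

A 7-joint arm with a two-finger parallel gripper is mounted at the origin on the work surface; the furniture and walls round the work are solid. World frame = base frame: x ahead of the robot, y to its left, z up, the work surface at z = 0. Lengths are in m, angles in rad, forces in N, time in s.
With the tool pointing down it reaches from about 0.4 to 0.85 m from the base axis. Payload 10.4 kg.
Tool frame: the origin (TCP) lies at the very end of the fingers, on their centre line; the grasp point (between the pads) lies 19 mm behind it (manip.tcp_to_grasp is the distance from the TCP to the grasp point, in m); x points along the fingers, y is the direction in which the jaws open and shut, and the axes are right-handed (so a half turn about x gives the same grasp; the last joint's range is limited). The gripper opens to 85 mm and grips with 20 to 120 N. Pads are 22 mm wide; open, the fingers measure 114 mm over their backs; the gripper's body (76 mm by 85 mm) begins 54 mm behind the grasp point. The pads swing forward as they close: fully open they stand 13 mm farther back than shut.
Start: joints at [1.079, 0.332, -0.065, 1.46, 0.022, 1.35, -0.088], TCP at [0.282, -0.558, 0.231] pointing down, gripper open.
Joint ranges: [-2.6, 2.6], [-0.5, 2.12], [-1.47, 1.34], [0.16, 2.42], [-1.27, 4.41], [0.06, 2.06], [-2.6, 2.6]. Speed limits (rad/s): [2.22, 2.22, 2.79, 2.79, 3.14, 3.14, 3.14].

## Interface

Orientations are given as a unit quaternion [x, y, z, w].
In Python, from workcell import manip, cams, hand_in gives the robot as it stands.
- The arm moves only by the shell command python3 -m handwheel 'ROWS' [FORCE]. ROWS is text: rows parted by semicolons, each of 7 numbers parted by spaces: the shift along the tool's x, y, z in mm, then the turn, a rotation vector about the tool's x, y, z in rad, then the finger opening in mm, from 0 to 85.4. A call has 1 to 8 rows; each row shifts and turns the commanded pose from where the row before left it, along the tool's axes as they then stand; what a row does not reach is not made up. A row lasts 1/10 s, in which the tool goes at most 50 mm and 8.59 degrees, less where a joint would pass 70% of its speed; a pose out of reach is approached as far as the arm can. A call with a gripper value outside its range is refused whole. The fingers move at their own pace and stop on an object; FORCE is the grip in N (left out, the last holds). Time passes only in rows, so rows that do not move let the fingers close. It gives the time, the measured TCP pose, the force and the opening at its end, in the units of the state.
- manip.get_obs(): the state, without advancing time (a new reading comes with each control period).
- cams.camera(name): name is "scene" or "top" or "wrist"; returns a dict with "color" (400x640x3 uint8, blue, green, red), "depth" (400x640 float32, m along the optical axis (not along the pixel's ray), 0 where there is no reading), "camera_matrix" (3x3 intrinsics, pixels), "origin" and "attitude" of the camera in the world; the wrist camera has in their place "T_tool_cam" (4x4, takes a point from camera to tool coordinates, whose origin is the TCP and whose axes are the tool frame's). Camera axes: x right, y down, z forward; pixel columns grow to the right and rows downward; lengths in m; the calibration is good to about 2 mm. The wrist camera is an equidistant fisheye: a pixel r from the principal point sees the ray r / f radians off the axis. A picture is of the moment at which its call begins: read the wrist's pose just before it.
- hand_in(): hands the job in, once; it reports no verdict.
Trained networks look in the newest picture that a camera, given by its name, has taken for a name from the list of things; names that differ only in an ending like _2 or _b are one class to them, and where a whole thing is asked for, a point or a joint stands for the part that bears it (a point fixed in the world has none). Each returns a list of dicts, best first, with "conf" (0 to 1); they miss things now and then, are a little off and sometimes report something else, mostly with a low value. They report only what shows in the picture. A call takes as long as a camera call. They do not tell look-alikes from the thing itself.
- cams.recognise(camera, thing): "box" ([left, top, width, height] in pixels, round what is visible of it).
- cams.outline_of(camera, thing): "region" (400x640 bool, what is visible of it) and "box" ([left, top, width, height] in pixels, round what is visible of it).
The state is a dict: "clock": time; "joint_pos": joint angles; "joint_velocities": joint speeds; "tau": joint torques, N m; "position": TCP position; "ee_rot": TCP orientation; "ft_force": force on the tool from outside, world axes, zero at the start; "torque": the same for the moment, N m; "grip_width": opening from 0.0 (shut) to 1.0 (fully open).
Only numpy, scipy, OpenCV 4.12 (cv2) and the standard library are available. Lean on these libraries where they do the work, as an engineer would, in place of code of your own. Each camera call takes 0.05 s, during which the arm holds its last target.

## Working session

There is one attempt and no reset: what is moved stays moved. The work goes in short steps, Python scripts to look and compute and a shell command to move; the robot and the scene stay as the last step left them, time stands still between calls to the robot, and variables do not carry over. Pictures are saved under pics/ and viewed, and the job is handed in when it is done.

```bash
ls; mkdir -p pics; python3 - <<'E'
from workcell import manip,cams
import cv2
o=manip.get_obs(); print({k:(v if not hasattr(v,'round') else v.round(3) if hasattr(v,'shape') else v) for k,v in o.items()})
for n in ["scene","top","wrist"]:
    c=cams.camera(n); cv2.imwrite(f"pics/{n}0.png",c["color"])
    print(n,c["camera_matrix"],c.get("origin"),c.get("attitude"),c.get("T_tool_cam"))
E
```

```text
pics
{'clock': 0.0, 'joint_pos': array([ 1.079,  0.333, -0.065,  1.461,  0.022,  1.35 , -0.089]), 'joint_velocities': array([-0.001,  0.001,  0.   , -0.001,  0.   ,  0.001, -0.   ]), 'tau': array([ 0.0000e+00, -6.2542e+01,  4.9000e-02, -3.9161e+01,  1.6000e-02,
        1.0000e-02, -0.0000e+00]), 'position': array([ 0.282, -0.557,  0.231]), 'ee_rot': array([-0.688, -0.165,  0.688, -0.164]), 'ft_force': array([ 0.597, -1.367,  0.022]), 'torque': array([ 0.009,  0.001, -0.012]), 'grip_width': 0.9963498410754101}
scene [[373.46019228   0.         320.05371834]
 [  0.         373.46019228 200.4238331 ]
 [  0.           0.           1.        ]] [-0.25386523  0.86961128  0.66327526] [-0.29435255  0.79259888 -0.50071569  0.1855462 ] None
top [[362.2165355    0.         312.71988232]
 [  0.         362.2165355  194.52907497]
 [  0.           0.           1.        ]] [0.27989125 0.01159132 1.18785682] [ 0.71225864 -0.69638114  0.06342654 -0.0609755 ] None
wrist [[309.70691629   0.         312.92355081]
 [  0.         309.70691629 201.6945026 ]
 [  0.           0.           1.        ]] None None [[ 2.54695002e-04 -3.22629783e-01  9.46525202e-01 -1.42405290e-01]
 [ 9.99999947e-01 -1.09406444e-04 -3.06376170e-04 -1.43761392e-05]
 [ 2.02402034e-04  9.46525230e-01  3.22629738e-01 -8.36506871e-02]
 [ 0.00000000e+00  0.00000000e+00  0.00000000e+00  1.00000000e+00]]
```

View pics/scene0.png

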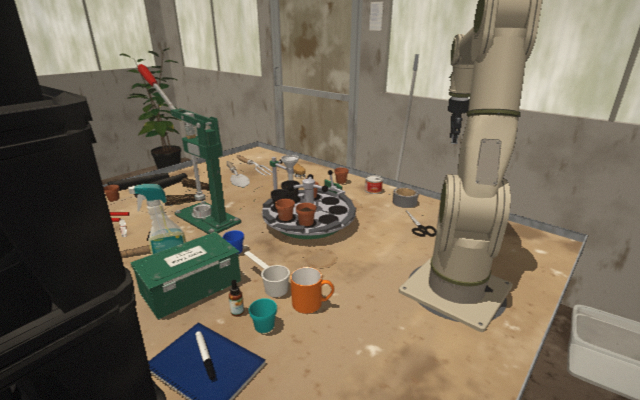

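View pics/top0.png

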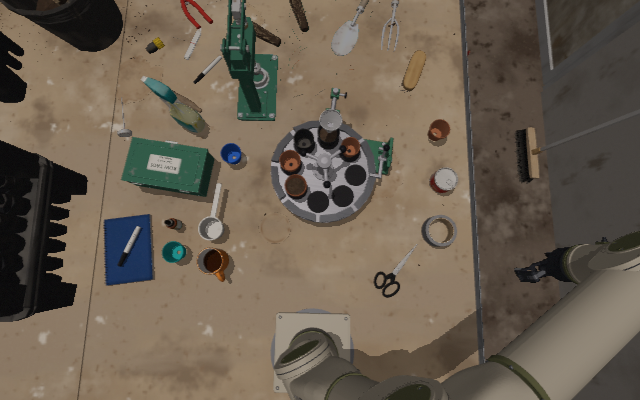

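View pics/wrist0.png

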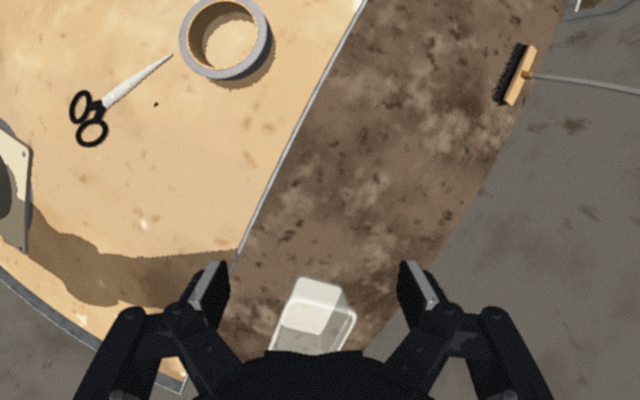

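The top view shows the dial at about (325,170), the funnel at (329,122), the pawl and bracket at (385,157), and the pads near the robot empty. Next I'll measure these.

```bash
cat > h.py <<'E'
import numpy as np, cv2
from scipy.spatial.transform import Rotation as R
from workcell import manip,cams
def pose():
    o=manip.get_obs(); return np.array(o["position"]),R.from_quat(o["ee_rot"])
def cloud(c):
    K=c["camera_matrix"]; d=c["depth"]
    v,u=np.mgrid[0:400,0:640]
    P=np.stack([(u-K[0,2])/K[0,0]*d,(v-K[1,2])/K[1,1]*d,d],-1)
    W=P@R.from_quat(c["attitude"]).as_matrix().T+np.array(c["origin"])
    W[d<=0]=np.nan
    return W
def pix(c,p):
    K=c["camera_matrix"]; q=R.from_quat(c["attitude"]).as_matrix().T@(np.array(p)-c["origin"])
    return K[0,0]*q[0]/q[2]+K[0,2],K[1,1]*q[1]/q[2]+K[1,2]
E
python3 - <<'E'
from h import *
for n in ["top","scene"]:
    c=cams.camera(n); W=cloud(c); np.save(f"pics/{n}W.npy",W)
    for t in ["dial_centre","pawl_ball","pawl","dial","star_ball_0","pot_4","pot_0","pot_2","frame","funnel_mouth","scoop","tin","tape","dropper","mug"]:
        try: r=cams.outline_of(n,t)
        except Exception as e: print(t,e); continue
        for x in r[:5]:
            m=x["region"]; w=W[m]; w=w[~np.isnan(w[:,0])]
            print(n,t,round(x["conf"],2),x["box"],np.median(w,0).round(3) if len(w) else None, np.percentile(w[:,2],98).round(3) if len(w) else None)
    if n=="top":
        cv2.imwrite("pics/topcrop.png",cv2.resize(c["color"][80:240,250:420],None,fx=4.5,fy=3.75,interpolation=cv2.INTER_CUBIC) if 0 else cv2.resize(c["color"][85:235,250:430],None,fx=4,fy=4,interpolation=cv2.INTER_CUBIC))
    else: cv2.imwrite("pics/scenecrop.png",cv2.resize(c["color"][140:250,250:410],None,fx=5,fy=5,interpolation=cv2.INTER_CUBIC))
E
```

```text
top dial_centre 0.96 [271.3, 88.3, 121.8, 134.2] [ 0.559 -0.043  0.055] 0.208
top pawl_ball 0.44 [369.9, 144.2, 19.6, 32.9] [ 0.587 -0.202  0.071] 0.136
top pawl 0.72 [368.0, 140.9, 25.7, 36.5] [ 0.595 -0.203  0.072] 0.136
top dial 0.65 [269.9, 118.7, 106.3, 105.2] [ 0.541 -0.03   0.055] 0.165
top dial 0.38 [370.9, 146.8, 20.0, 30.2] [ 0.583 -0.202  0.071] 0.136
top dial 0.17 [431.9, 167.2, 28.1, 27.7] [ 0.54  -0.408  0.054] 0.059
top star_ball_0 0.65 [268.7, 119.9, 104.7, 104.1] [ 0.541 -0.03   0.055] 0.165
top pot_4 0.94 [161.4, 240.4, 27.0, 25.5] [0.295 0.451 0.026] 0.06
top pot_4 0.93 [284.7, 173.9, 19.8, 23.2] [0.502 0.065 0.099] 0.116
top pot_4 0.76 [318.5, 127.3, 22.0, 17.9] [ 0.661 -0.029  0.101] 0.12
top pot_4 0.75 [294.3, 125.7, 21.3, 23.3] [0.66  0.045 0.08 ] 0.117
top pot_4 0.68 [223.7, 144.9, 20.8, 20.2] [0.622 0.286 0.026] 0.06
top pot_0 0.94 [161.4, 240.4, 27.0, 25.5] [0.295 0.451 0.026] 0.06
top pot_0 0.93 [284.7, 173.9, 19.8, 23.2] [0.502 0.065 0.099] 0.116
top pot_0 0.76 [318.5, 127.3, 22.0, 17.9] [ 0.661 -0.029  0.101] 0.12
top pot_0 0.75 [294.3, 125.7, 21.3, 23.3]
[... 2646 characters left out ...]
.3, 156.7, 95.8, 84.1] [ 0.545 -0.021  0.056] 0.215
scene funnel_mouth 0.8 [263.3, 154.8, 95.7, 83.3] [ 0.545 -0.02   0.056] 0.215
scene funnel_mouth 0.33 [294.5, 202.3, 18.9, 26.5] [0.497 0.068 0.097] 0.115
scene scoop 0.94 [247.6, 254.0, 43.6, 42.9] [0.374 0.324 0.042] 0.06
scene scoop 0.44 [260.2, 153.6, 98.9, 83.2] [ 0.548 -0.023  0.056] 0.215
scene tin 0.61 [363.5, 175.9, 19.9, 19.4] [ 0.533 -0.396  0.042] 0.06
scene tape 0.96 [396.0, 183.6, 22.5, 30.0] [ 0.373 -0.372  0.031] 0.05
scene dropper 0.73 [230.1, 283.3, 17.1, 30.6] [0.374 0.456 0.047] 0.091
scene dropper 0.52 [288.0, 269.5, 46.9, 42.7] [0.256 0.321 0.059] 0.09
scene mug 0.67 [289.8, 269.8, 44.7, 43.9] [0.259 0.323 0.059] 0.09
```

View pics/topcrop.png

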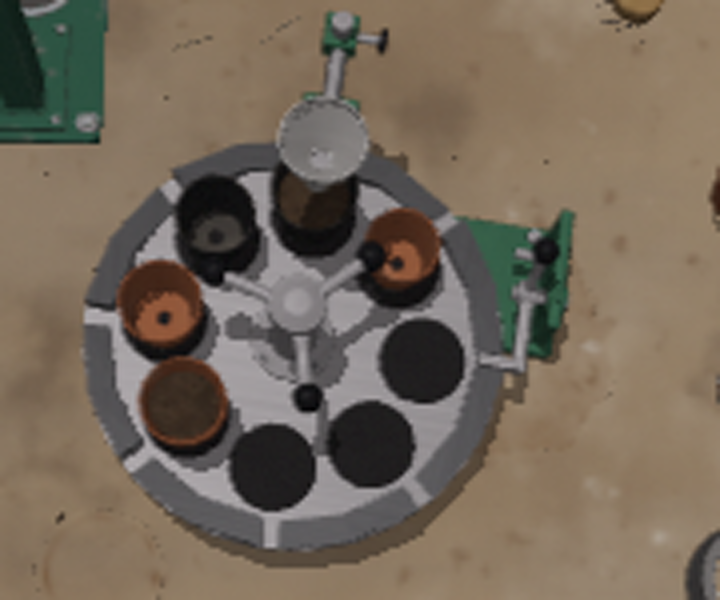

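View pics/scenecrop.png

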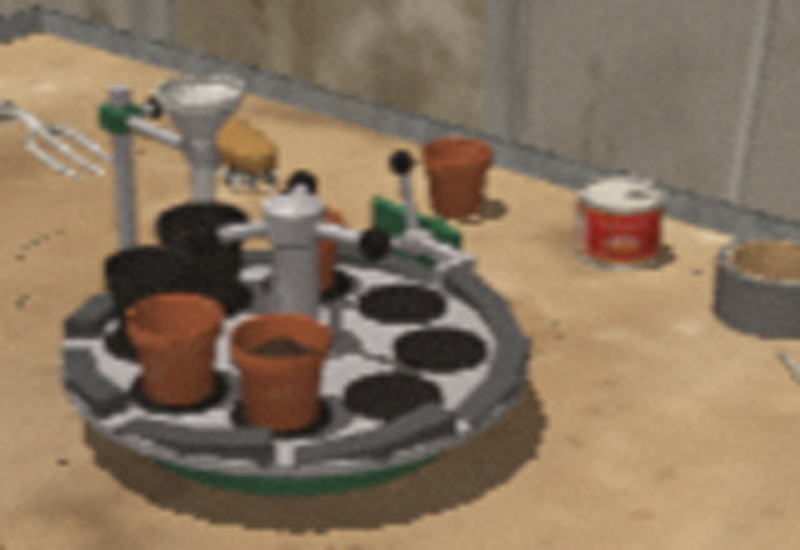

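```bash
python3 - <<'E'
from h import *
from scipy.optimize import least_squares
for n in ["top","scene"]:
    W=np.load(f"pics/{n}W.npy").reshape(-1,3); W=W[~np.isnan(W[:,0])]
    near=W[np.hypot(W[:,0]-.55,W[:,1]+.03)<.26]
    # dial rim: top of teeth points
    rr=near[(near[:,2]>.045)&(near[:,2]<.07)]
    d=np.hypot(rr[:,0]-.55,rr[:,1]+.03)
    # fit circle on outermost per angle, dial level
    c0=np.array([.55,-.03])
    for it in range(5):
        a=np.arctan2(rr[:,1]-c0[1],rr[:,0]-c0[0]); r=np.hypot(rr[:,0]-c0[0],rr[:,1]-c0[1])
        pts=[]
        for k in np.linspace(-np.pi,np.pi,73)[:-1]:
            m=(a>=k)&(a<k+2*np.pi/72)&(r<.18)
            if m.sum()>3: i=np.where(m)[0]; pts.append(rr[i[np.argmax(r[i])]])
        pts=np.array(pts)
        s=least_squares(lambda x:np.hypot(pts[:,0]-x[0],pts[:,1]-x[1])-x[2],[*c0,.17],loss="soft_l1",f_scale=.002); c0=s.x[:2]
    print(n,"rim fit",s.x.round(4),len(pts))
    f=near[near[:,2]>.18]; print(n,"high", f.mean(0).round(3),f.min(0).round(3),f.max(0).round(3))
    h=near[(near[:,2]>.135)&(near[:,2]<.175)&(np.hypot(near[:,0]-c0[0],near[:,1]-c0[1])<.085)]
    print(len(h))
    a=np.degrees(np.arctan2(h[:,1]-c0[1],h[:,0]-c0[0])); r=np.hypot(h[:,0]-c0[0],h[:,1]-c0[1])
    for i in np.argsort(r)[-25:]: print(r[i].round(3),a[i].round(0),h[i].round(3))
    b=near[(near[:,1]<-.16)&(near[:,2]>.08)&(near[:,0]<.7)]
    print("pawlhigh",b.round(3).tolist()[:40])
E
```

```text
top rim fit [ 0.5634 -0.0206  0.1687] 72
top high [ 0.69  -0.038  0.201] [ 0.636 -0.082  0.18 ] [ 0.783 -0.003  0.225]
460
0.074 62.0 [0.598 0.045 0.16 ]
0.074 73.0 [0.585 0.05  0.153]
0.074 -179.0 [ 0.489 -0.022  0.158]
0.074 -56.0 [ 0.605 -0.082  0.158]
0.075 72.0 [0.586 0.05  0.159]
0.075 -172.0 [ 0.489 -0.031  0.158]
0.075 -167.0 [ 0.49  -0.037  0.153]
0.075 -170.0 [ 0.49  -0.034  0.156]
0.075 -174.0 [ 0.489 -0.028  0.16 ]
0.075 -177.0 [ 0.489 -0.025  0.161]
0.075 -51.0 [ 0.611 -0.079  0.16 ]
0.076 70.0 [0.589 0.05  0.159]
0.076 -48.0 [ 0.614 -0.076  0.158]
0.076 64.0 [0.596 0.048 0.157]
0.076 -170.0 [ 0.488 -0.034  0.149]
0.077 -179.0 [ 0.487 -0.022  0.155]
0.077 -174.0 [ 0.487 -0.028  0.155]
0.077 -177.0 [ 0.487 -0.025  0.156]
0.077 67.0 [0.593 0.05  0.157]
0.077 -54.0 [ 0.609 -0.083  0.155]
0.078 -172.0 [ 0.487 -0.031  0.157]
0.078 71.0 [0.588 0.053 0.152]
0.078 61.0 [0.601 0.048 0.151]
0.078 65.0 [0.596 0.051 0.156]
0.079 69.0 [0.591 0.054 0.152]
pawlhigh [[0.63, -0.207, 0.127], [0.628, -0.209, 0.134], [0.63, -0.213, 0.13], [0.626, -0.203, 0.131], [0.626, -0.206, 0.132], [0.6
[... 2057 characters left out ...]
204, 0.13], [0.614, -0.206, 0.13], [0.614, -0.212, 0.129], [0.627, -0.203, 0.124], [0.623, -0.204, 0.124], [0.616, -0.202, 0.127], [0.613, -0.204, 0.127], [0.611, -0.208, 0.126], [0.622, -0.203, 0.121], [0.618, -0.204, 0.122], [0.617, -0.209, 0.12], [0.614, -0.212, 0.12], [0.617, -0.203, 0.118], [0.619, -0.211, 0.115], [0.619, -0.206, 0.112], [0.616, -0.208, 0.112], [0.613, -0.211, 0.112], [0.62, -0.207, 0.107], [0.613, -0.205, 0.11], [0.613, -0.211, 0.108], [0.614, -0.206, 0.105], [0.612, -0.209, 0.105], [0.618, -0.211, 0.098], [0.611, -0.208, 0.101], [0.613, -0.204, 0.097], [0.61, -0.207, 0.097], [0.612, -0.204, 0.093], [0.613, -0.212, 0.09], [0.613, -0.205, 0.088], [0.609, -0.206, 0.089]]
```

```bash
python3 - <<'E'
from h import *
from scipy.optimize import least_squares
W=np.vstack([np.load(f"pics/{n}W.npy").reshape(-1,3) for n in ["top","scene"]]); W=W[~np.isnan(W[:,0])]
def sph(p0,r,rad):
    p=np.array(p0,float)
    for _ in range(6):
        m=W[(abs(np.linalg.norm(W-p,axis=1)-r)<.006)&(W[:,2]>p[2]-0.004)]
        p=least_squares(lambda x:np.linalg.norm(m-x,axis=1)-r,p,loss="soft_l1",f_scale=.002).x
    return p,len(m)
for a in (67,187,307):
    print(a,sph([.563+.068*np.cos(np.radians(a)),-.02+.068*np.sin(np.radians(a)),.150],.0115,0))
print("pawl",sph([.62,-.209,.125],.0105,0))
# fit frame
b={75:0,195:0,315:0}
B=[sph([.563+.068*np.cos(np.radians(a-8)),-.02+.068*np.sin(np.radians(a-8)),.150],.0115,0)[0] for a in b]
C=np.mean(B,0); print("C",C)
P=sph([.62,-.209,.125],.0105,0)[0]
print("phi from pawl", np.degrees(np.arctan2(P[1]-C[1],P[0]-C[0])-np.arctan2(-180,82)), np.linalg.norm((P-C)[:2]),np.hypot(82,180))
for a,q in zip(b,B): print("star phi+dial",a,np.degrees(np.arctan2(q[1]-C[1],q[0]-C[0]))-a)
# funnel cone: points high z>.19 ring near
f=W[(W[:,2]>.14)&(W[:,2]<.23)&(np.hypot(W[:,0]-.667,W[:,1]+.035)<.05)]
for lo in (.14,.16,.18,.2,.215): 
    g=f[(f[:,2]>lo)&(f[:,2]<lo+.02)]; print(lo,len(g),np.median(g,0).round(3),g.min(0).round(3),g.max(0).round(3))
E
```

```text
67 (array([0.59076876, 0.04068379, 0.15073508]), 94)
187 (array([ 0.49912522, -0.028569  ,  0.15102863]), 94)
307 (array([ 0.60531439, -0.07392373,  0.15013651]), 70)
pawl (array([ 0.6214253 , -0.21038133,  0.12509463]), 57)
C [ 0.56506946 -0.02060298  0.15063341]
phi from pawl -7.952791123598271 0.19796919808737326 197.7978766316767
star phi+dial 75 -7.749706348190415
star phi+dial 195 -368.1120835173592
star phi+dial 315 -367.95557134204887
0.14 28 [ 0.663 -0.031  0.149] [ 0.658 -0.041  0.141] [ 0.672 -0.026  0.16 ]
0.16 55 [ 0.668 -0.034  0.175] [ 0.657 -0.047  0.161] [ 0.716 -0.021  0.18 ]
0.18 161 [ 0.672 -0.033  0.192] [ 0.648 -0.052  0.18 ] [ 0.69  -0.015  0.2  ]
0.2 334 [ 0.679 -0.037  0.21 ] [ 0.637 -0.07   0.2  ] [ 0.703 -0.003  0.22 ]
0.215 148 [ 0.675 -0.036  0.22 ] [ 0.636 -0.068  0.215] [ 0.702 -0.004  0.225]
```

The fits agree: the dial axis is at world (0.565, -0.0206) and the frame yaw is -7.95°. The pawl ball's distance from the axis is 198.0 mm, against the 197.8 given. Next is a helper that works out displacements in tool axes.

```bash
cat >> h.py <<'E'
C=np.array([.5651,-.0206]); PHI=np.radians(-7.95)
RF=R.from_euler('z',PHI)
def f2w(p): 
    q=RF.apply(np.array(p)/1000.); return q+np.array([C[0],C[1],0])
def w2f(p): return RF.inv().apply(np.array(p)-np.array([C[0],C[1],0]))*1000
def down(yaw): # tool x down, tool z towards frame yaw (rad, frame)
    a=PHI+yaw; z=np.array([np.cos(a),np.sin(a),0]); x=np.array([0,0,-1.]); return R.from_matrix(np.stack([x,np.cross(z,x),z],1))
def go(frame_pt,yaw=0.):
    p,r=pose(); d=r.inv().apply(f2w(frame_pt)-p)*1000
    rv=(r.inv()*down(yaw)).as_rotvec()
    print("at frame",w2f(p).round(1),"shift tool",d.round(1),"rotvec",rv.round(4),"deg",np.degrees(np.linalg.norm(rv)).round(1), "shift in target axes",down(yaw).inv().apply(f2w(frame_pt)-p).round(4)*1000)
def st():
    o=manip.get_obs(); p,r=pose()
    print("t",round(o["clock"],2),"frame",w2f(p).round(1),"F",RF.inv().apply(o["ft_force"]).round(2),"rot err",np.degrees((r.inv()*down(0)).as_rotvec()).round(1),"grip",round(o["grip_width"],2))
E
python3 - <<'E'
from h import *
st(); go([40,-180,200]); print(pose()[1].as_matrix().round(3)); print(f2w([40,-180,200]))
E
```

```text
t 1.75 frame [-205.7 -570.9  231.3] F [-0.18  0.75 -0.22] rot err [-145.2    0.    -0. ] grip 1.0
at frame [-205.7 -570.9  231.3] shift tool [  31.3 -180.7 -424.9] rotvec [-2.5341e+00  1.0000e-04 -1.0000e-04] deg 145.2 shift in target axes [ 31.3 390.9 245.7]
[[ 0.     0.452 -0.892]
 [-0.    -0.892 -0.452]
 [-1.     0.    -0.   ]]
[ 0.57981997 -0.2044024   0.2       ]
```

```bash
python3 - <<'E'
from h import *
go([40,-180,200],np.pi); go([40,-180,231],np.pi)
E
```

```text
at frame [-205.7 -570.9  231.3] shift tool [  31.3 -180.7 -424.9] rotvec [ 6.075e-01 -0.000e+00 -1.000e-04] deg 34.8 shift in target axes [  31.3 -390.9 -245.7]
at frame [-205.7 -570.9  231.3] shift tool [ 3.000e-01 -1.807e+02 -4.249e+02] rotvec [ 6.075e-01 -0.000e+00 -1.000e-04] deg 34.8 shift in target axes [ 3.000e-01 -3.909e+02 -2.457e+02]
```

```bash
python3 -m handwheel '0 0 0 0.1215 0 0 0; 0 0 0 0.1215 0 0 0; 0 0 0 0.1215 0 0 0; 0 0 0 0.1215 0 0 0; 0 0 0 0.1215 0 0 0; 0 -20 -12 0 0 0 0; 0 -30 -19 0 0 0 0; 0 -30 -19 0 0 0 0' 20
python3 - <<'E'
from h import *
st(); go([40,-180,200],np.pi)
E
```

```text
clock: 2.55
position: [0.3433, -0.4846, 0.2313]
ee_rot: [0.705, -0.049, -0.705, -0.049]
ft_force: [0.9, 0.0, 0.5]
grip_width: -0.001
t 2.55 frame [-155.5 -490.2  231.3] F [0.89 0.13 0.47] rot err [179.9  -0.    0. ] grip -0.0
at frame [-155.5 -490.2  231.3] shift tool [  31.3 -310.4 -195.1] rotvec [-0.0011 -0.0001 -0.0002] deg 0.1 shift in target axes [  31.3 -310.2 -195.5]
```

```bash
python3 -m handwheel '0 -38.8 -24.4 0 0 0 0; 0 -38.8 -24.4 0 0 0 0; 0 -38.8 -24.4 0 0 0 0; 0 -38.8 -24.4 0 0 0 0; 0 -38.8 -24.4 0 0 0 0; 0 -38.8 -24.4 0 0 0 0; 0 -38.8 -24.4 0 0 0 0; 10 -38.8 -24.4 0 0 0 0' 
python3 -m handwheel '0 0 0 0 0 0 0'
python3 - <<'E'
from h import *
st(); go([40,-180,100],np.pi)
for n in ["top","scene","wrist"]:
    c=cams.camera(n); im=c["color"]
    if n=="top": im=cv2.resize(im[85:235,290:470],None,fx=4,fy=4)
    if n=="scene": im=cv2.resize(im[90:230,270:430],None,fx=4,fy=4)
    cv2.imwrite(f"pics/a_{n}.png",im)
E
```

```text
clock: 3.35
position: [0.5809, -0.2036, 0.2228]
ee_rot: [0.706, -0.049, -0.704, -0.049]
ft_force: [0.4, -1.1, 0.3]
grip_width: 0.002
clock: 3.45
position: [0.5823, -0.197, 0.2199]
ee_rot: [-0.706, 0.044, 0.706, 0.047]
ft_force: [-1.5, 0.4, 0.2]
grip_width: 0.0
t 3.45 frame [  41.5 -172.3  219.9] F [-1.55  0.21  0.17] rot err [-1.794e+02 -4.000e-01  1.000e-01] grip 0.0
at frame [  41.5 -172.3  219.9] shift tool [119.9   8.2   1.5] rotvec [0.0098 0.0006 0.004 ] deg 0.6 shift in target axes [119.9   7.7   1.5]
```

View pics/a_scene.png

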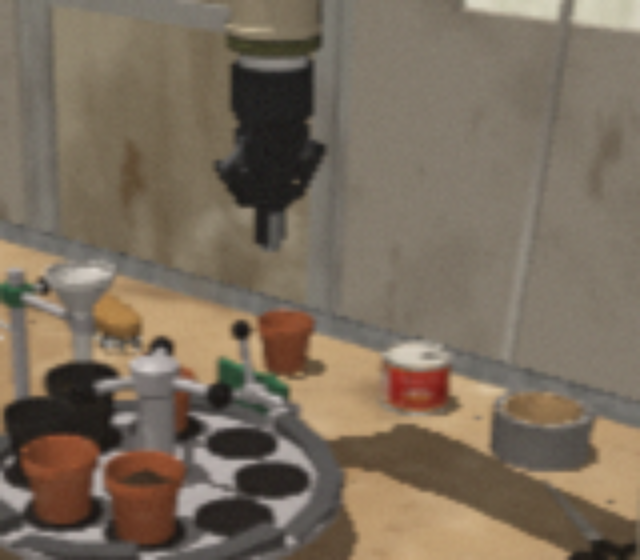

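View pics/a_wrist.png

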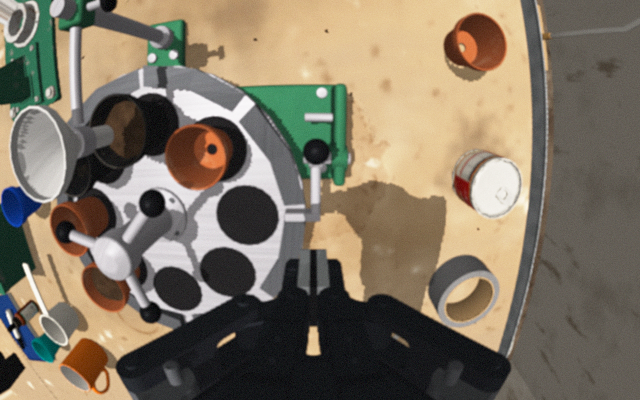

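The fingertip (wrist picture, about (313,265)) stands before the pawl ball (316,151), in line with it. The pawl is down with its nose at about (290,213).

```bash
python3 - <<'E'
from h import *
st(); go([42,-180,100],np.pi)
E
```

```text
t 3.6 frame [  39.4 -180.9  221.2] F [0.3  0.08 0.28] rot err [-180.    0.    0.] grip 0.0
at frame [  39.4 -180.9  221.2] shift tool [121.2  -0.9  -2.7] rotvec [ 0.0001  0.0003 -0.0005] deg 0.0 shift in target axes [121.2  -0.9  -2.6]
```

```bash
python3 -m handwheel '20 0 0 0 0 0 0; 20 0 0 0 0 0 0; 20 0 0 0 0 0 0; 20 0 0 0 0 0 0; 20 0 0 0 0 0 0; 20 0 0 0 0 0 0; 0 0 0 0 0 0 0; 0 0 -6 0 0 0 0' 
python3 - <<'E'
from h import *
st()
c=cams.camera("wrist"); cv2.imwrite("pics/b_wrist.png",c["color"])
E
```

```text
clock: 4.4
position: [0.5846, -0.2071, 0.1021]
ee_rot: [-0.705, 0.05, 0.705, 0.049]
ft_force: [0.4, -0.7, 1.1]
grip_width: -0.002
t 4.4 frame [  45.1 -182.   102.1] F [ 0.51 -0.62  1.11] rot err [ 1.799e+02 -1.000e-01 -0.000e+00] grip -0.0
```

View pics/b_wrist.png

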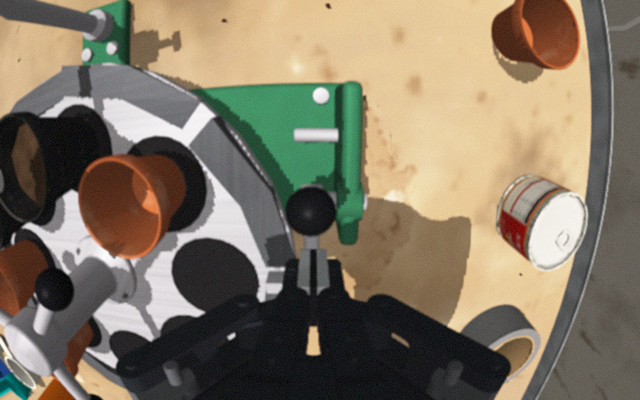

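```bash
python3 -m handwheel '0 0 -6 0 0 0 0; 0 0 -6 0 0 0 0; 1 0 -6 0 0 0 0; 1 0 -6 0 0 0 0; 1 0 -6 0 0 0 0; 2 0 -6 0 0 0 0; 1 0 -6 0 0 0 0; 0 0 -5 0 0 0 0' 
python3 - <<'E'
from h import *
st()
c=cams.camera("wrist"); cv2.imwrite("pics/c_wrist.png",c["color"])
st()
E
```

```text
clock: 5.25
position: [0.6322, -0.2121, 0.095]
ee_rot: [-0.705, 0.049, 0.705, 0.049]
ft_force: [0.5, -0.0, 0.4]
grip_width: 0.0
t 5.25 frame [  92.9 -180.4   95. ] F [0.46 0.05 0.37] rot err [-180.   -0.    0.] grip 0.0
t 5.3 frame [  93.5 -180.3   95.2] F [-0.42 -0.49 -0.51] rot err [-180.   -0.   -0.] grip 0.0
```

View pics/c_wrist.png

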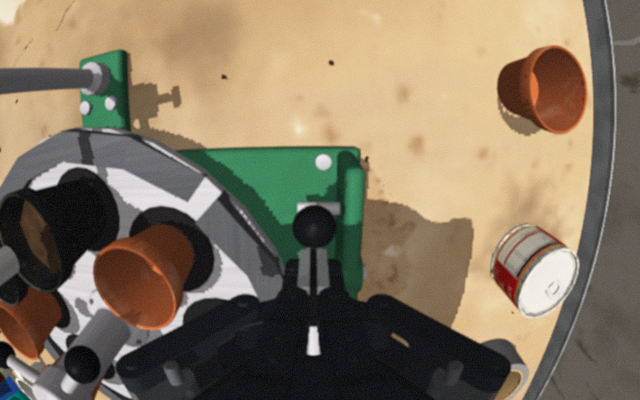

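```bash
python3 -m handwheel '0 0 -4 0 0 0 0; 0 0 -4 0 0 0 0; 0 0 0 0 0 0 0; 0 0 0 0 0 0 0' 
python3 - <<'E'
from h import *
st()
c=cams.camera("wrist"); cv2.imwrite("pics/d_wrist.png",c["color"])
c=cams.camera("scene"); cv2.imwrite("pics/d_scene.png",cv2.resize(c["color"][130:230,280:410],None,fx=5,fy=5))
W=cloud(c).reshape(-1,3); F=w2f(np.nan_to_num(W,nan=9)); m=(abs(F[:,1]+180)<14)&(F[:,0]>0)&(F[:,0]<150)&(F[:,2]>58)&(F[:,2]<135); print(F[m].round(0).tolist())
E
```

```text
clock: 5.7
position: [0.6397, -0.2133, 0.0954]
ee_rot: [0.706, -0.049, -0.705, -0.049]
ft_force: [0.1, -0.3, -0.2]
grip_width: -0.001
t 5.7 frame [ 100.6 -180.5   95.4] F [ 0.11 -0.24 -0.22] rot err [-180.    0.   -0.] grip -0.0
[[97.0, -187.0, 134.0], [93.0, -188.0, 135.0], [97.0, -170.0, 134.0], [95.0, -174.0, 133.0], [91.0, -181.0, 133.0], [90.0, -185.0, 132.0], [106.0, -168.0, 128.0], [106.0, -173.0, 126.0], [93.0, -172.0, 130.0], [88.0, -173.0, 131.0], [92.0, -182.0, 128.0], [88.0, -184.0, 129.0], [108.0, -169.0, 122.0], [101.0, -169.0, 124.0], [92.0, -166.0, 128.0], [92.0, -171.0, 127.0], [96.0, -181.0, 123.0], [93.0, -183.0, 123.0], [92.0, -187.0, 123.0], [106.0, -168.0, 119.0], [100.0, -168.0, 121.0], [93.0, -172.0, 122.0], [88.0, -173.0, 123.0], [92.0, -182.0, 119.0], [90.0, -186.0, 119.0], [64.0, -188.0, 126.0], [106.0, -168.0, 115.0], [100.0, -168.0, 117.0], [93.0, -167.0, 119.0], [94.0, -174.0, 117.0], [92.0, -177.0, 117.0], [91.0, -181.0, 116.0], [90.0, -186.0, 115.0], [63.0, -172.0, 126.0], [60.0, -174.0, 127.0], [59.0, -179.0, 126.0], [53.0, -179.0, 127.0], [52.0, -182
[... 1747 characters left out ...]
.0, -177.0, 80.0], [56.0, -183.0, 79.0], [93.0, -178.0, 64.0], [86.0, -177.0, 66.0], [87.0, -184.0, 64.0], [71.0, -174.0, 72.0], [68.0, -177.0, 72.0], [63.0, -178.0, 74.0], [58.0, -179.0, 75.0], [59.0, -185.0, 73.0], [92.0, -177.0, 60.0], [82.0, -174.0, 64.0], [81.0, -178.0, 63.0], [69.0, -173.0, 69.0], [61.0, -171.0, 72.0], [59.0, -174.0, 72.0], [57.0, -178.0, 71.0], [57.0, -184.0, 69.0], [60.0, -192.0, 66.0], [68.0, -166.0, 67.0], [65.0, -169.0, 66.0], [63.0, -173.0, 66.0], [61.0, -176.0, 66.0], [53.0, -174.0, 69.0], [56.0, -182.0, 66.0], [69.0, -167.0, 61.0], [66.0, -170.0, 62.0], [59.0, -169.0, 64.0], [58.0, -174.0, 63.0], [59.0, -180.0, 61.0], [54.0, -181.0, 62.0], [54.0, -192.0, 59.0]]
```

View pics/d_wrist.png

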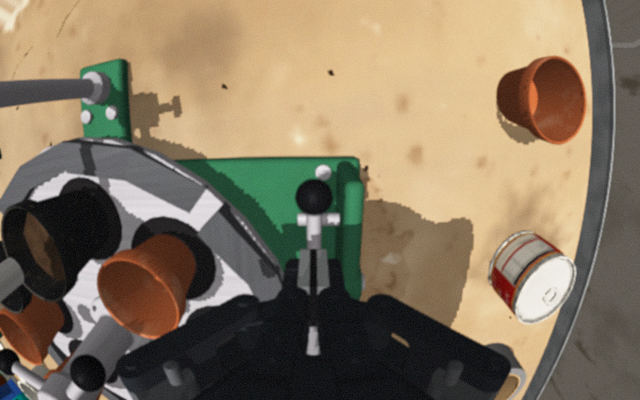

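View pics/d_scene.png

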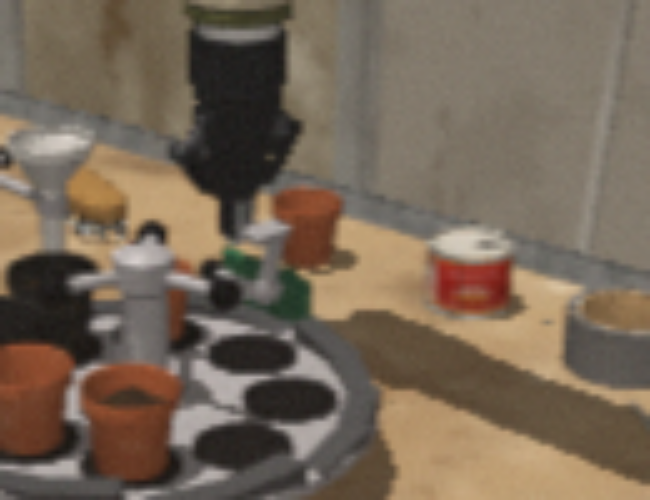

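The pawl now lies over on its rest: the arm stands upright with its end at about z 126, and the ball is at about frame (129,-180,55). The fingertip is clear of it. Next I'll lift and go to star ball 1.

```bash
python3 -m handwheel '20 0 0 0 0 0 0' >/dev/null 2>&1 <<< '' & wait; echo skip
```

```text
skip
```

I just sent a stray row with the wrong sign: 20 mm down instead of up. Checking what it did.

```bash
python3 - <<'E'
from h import *
st()
c=cams.camera("wrist"); cv2.imwrite("pics/e_wrist.png",c["color"])
c=cams.camera("scene"); cv2.imwrite("pics/e_scene.png",cv2.resize(c["color"][130:230,280:410],None,fx=5,fy=5))
st()
E
```

```text
t 5.9 frame [ 102.3 -180.8   78.1] F [ 0.71 -0.64  1.29] rot err [ 1.8e+02 -1.0e-01  5.0e-01] grip 0.0
t 6.0 frame [  98.9 -180.4   73.1] F [ 0.5   0.23 -0.9 ] rot err [-180.    -0.     0.3] grip -0.0
```

View pics/e_wrist.png

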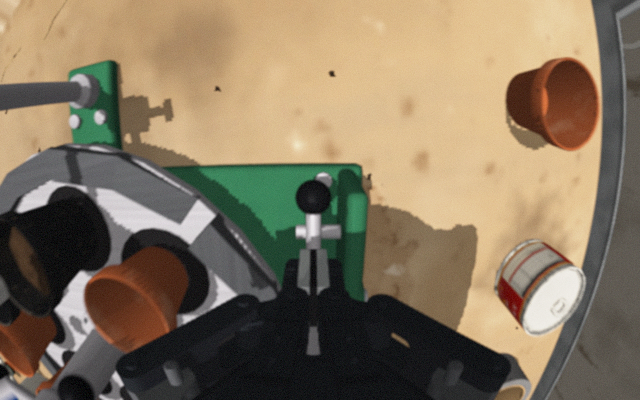

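View pics/e_scene.png

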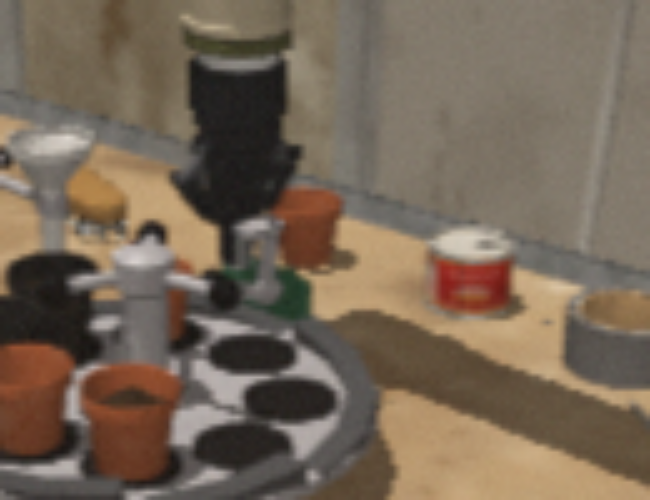

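No contact from it: forces are about 1 N and the pawl is still lifted. Now straight up.

```bash
python3 -m handwheel '-8 0 0 0 0 0 0; -20 0 0 0 0 0 0; -20 0 0 0 0 0 0; -20 0 0 0 0 0 0; -20 0 0 0 0 0 0; -20 0 0 0 0 0 0; -20 0 0 0 0 0 0; 0 0 0 0 0 0 0' 
python3 - <<'E'
from h import *
c=cams.camera("scene"); W=cloud(c).reshape(-1,3); F=w2f(np.nan_to_num(W,nan=9)); m=(abs(F[:,1]+180)<14)&(F[:,0]>30)&(F[:,0]<90)&(F[:,2]>118)&(F[:,2]<135); print("arm top pts",F[m].round(0).tolist()[:6])
st(); go([-83,12,200],np.pi+np.radians(30))
E
```

```text
clock: 6.8
position: [0.6413, -0.2136, 0.2085]
ee_rot: [0.708, -0.05, -0.703, -0.048]
ft_force: [1.0, 0.6, 1.2]
grip_width: -0.002
arm top pts [[67.0, -175.0, 129.0], [63.0, -176.0, 130.0], [60.0, -179.0, 130.0], [63.0, -167.0, 128.0], [56.0, -170.0, 129.0], [58.0, -177.0, 127.0]]
t 6.85 frame [ 101.5 -180.5  206.3] F [ 0.22  0.68 -0.62] rot err [-1.8e+02  1.0e-01 -4.0e-01] grip -0.0
at frame [ 101.5 -180.5  206.3] shift tool [   5.4 -192.6  184.5] rotvec [-0.5235 -0.004  -0.0018] deg 30.0 shift in target axes [   6.3 -259.    63.5]
```

```bash
python3 -m handwheel '0 -27.5 26.4 0 0 0 0; 0 -27.5 26.4 0 0 0 0; 0 -27.5 26.4 0 0 0 0; 0 -27.5 26.4 0 0 0 0; 0 -27.5 26.4 0 0 0 0; 0 -27.5 26.4 0 0 0 0; 0 -27.5 26.4 0 0 0 0; 0 0 0 -0.13 0 0 0' 
python3 -m handwheel '0 0 0 -0.131 0 0 0; 0 0 0 -0.131 0 0 0; 0 0 0 -0.131 0 0 0; 0 0 0 0 0 0 0; 0 0 0 0 0 0 0'
python3 - <<'E'
from h import *
st(); go([-83,12,142],np.pi+np.radians(30))
c=cams.camera("wrist"); cv2.imwrite("pics/f_wrist.png",c["color"])
E
```

```text
clock: 7.65
position: [0.4808, 0.0073, 0.2034]
ee_rot: [-0.707, 0.001, 0.707, 0.001]
ft_force: [0.4, -0.4, 0.4]
grip_width: -0.003
clock: 8.15
position: [0.483, 0.0029, 0.2031]
ee_rot: [-0.694, -0.134, 0.694, -0.134]
ft_force: [0.3, 0.5, 0.3]
grip_width: -0.004
t 8.15 frame [-84.6  11.9 203.1] F [0.2  0.55 0.31] rot err [-150.3    0.     0. ] grip -0.0
at frame [-84.6  11.9 203.1] shift tool [61.1  0.7 -1.4] rotvec [-0.0045  0.0004  0.    ] deg 0.3 shift in target axes [61.1  0.7 -1.4]
```

View pics/f_wrist.png

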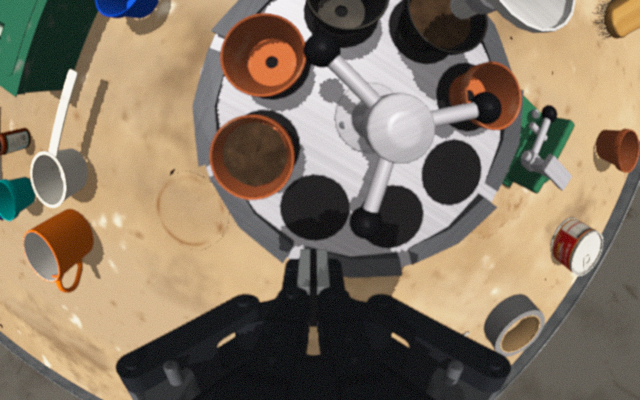

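The wrist picture shows ball 1 at (366,222), to the right of the fingertip (313,265), with clear pads below and the pawl up at (545,150). Going down.

```bash
python3 -m handwheel '15 0 0 0 0 0 0; 20 0 0 0 0 0 0; 20 0 0 0 0 0 0; 6 0 0 0 0 0 0; 0 0 0 0 0 0 0; 0 0 0 0 0 0 0' 
python3 - <<'E'
from h import *
st(); go([-83,12,142],np.pi+np.radians(30))
c=cams.camera("wrist"); cv2.imwrite("pics/g_wrist.png",c["color"])
E
```

```text
clock: 8.8
position: [0.4837, 0.003, 0.1431]
ee_rot: [0.694, 0.135, -0.694, 0.135]
ft_force: [-0.5, -0.4, -0.2]
grip_width: 0.002
t 8.8 frame [-83.9  12.1 143.1] F [-0.4  -0.51 -0.23] rot err [-1.501e+02  0.000e+00 -1.000e-01] grip 0.0
at frame [-83.9  12.1 143.1] shift tool [ 1.1  0.5 -0.7] rotvec [-0.0014 -0.0009 -0.0004] deg 0.1 shift in target axes [ 1.1  0.5 -0.7]
```

View pics/g_wrist.png

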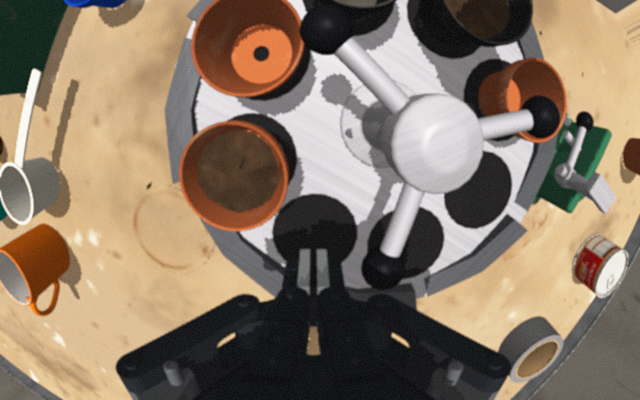

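```bash
python3 -m handwheel '0 6 0 0 0 0 0; 0 5 0 0 0 0 0; 0 5 0 0 0 0 0; 0 5 0 0 0 0 0; 0 5 0 0 0 0 0; 0 5 0 0 0 0 0; 0 4 0 0 0 0 0; 0 2 0 0 0 0 0' 
cat >> h.py <<'E'
def dial(n="top",verbose=True):
    from scipy.optimize import least_squares
    c=cams.camera(n); W=cloud(c).reshape(-1,3); F=w2f(np.nan_to_num(W,nan=9))
    out=[]
    for ang in (75,195,315):
        best=None
        # scan delta, black-ball surface sphere fit score
        for d in np.arange(-.2,1.3,.01):
            a=np.radians(ang)+d; p=np.array([68*np.cos(a),68*np.sin(a),150.])
            r=np.linalg.norm(F-p,axis=1); s=np.sum((abs(r-11.5)<2.0)&(F[:,2]>146)&(F[:,2]<163)&(np.hypot(F[:,0],F[:,1])>60))
            if best is None or s>best[0]: best=(s,d)
        out.append(best)
    print(n,"dial est per ball (npts,rad):",[(int(s),round(d,2)) for s,d in out]); return c
E
python3 - <<'E'
from h import *
st()
for n in("top","scene"): c=dial(n)
c=cams.camera("wrist"); cv2.imwrite("pics/i_wrist.png",c["color"])
E
```

```text
clock: 9.65
position: [0.4973, -0.032, 0.1424]
ee_rot: [0.694, 0.135, -0.694, 0.135]
ft_force: [-1.6, 2.0, 0.4]
grip_width: 0.005
t 9.65 frame [-65.5 -20.7 142.4] F [-1.9   1.74  0.36] rot err [-150.1    0.    -0. ] grip 0.01
top dial est per ball (npts,rad): [(39, np.float64(0.39)), (0, np.float64(-0.2)), (0, np.float64(-0.2))]
scene dial est per ball (npts,rad): [(24, np.float64(0.36)), (12, np.float64(-0.02)), (13, np.float64(0.37))]
```

View pics/i_wrist.png

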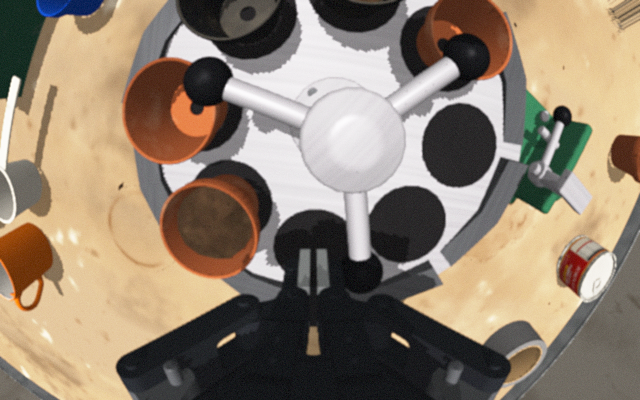

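The dial is at about 0.38 rad with the pawl still lifted, which is within the range where the nose lands on a ramp. I'll back off the ball, lift, and go back to the pawl.

```bash
python3 -m handwheel '0 -8 0 0 0 0 0; 0 -10 0 0 0 0 0; -10 0 0 0 0 0 0; -20 0 0 0 0 0 0; -20 0 0 0.131 0 0 0; -12 0 0 0.131 0 0 0; 0 0 0 0.131 0 0 0; 0 0 0 0.131 0 0 0' 
python3 -m handwheel '0 0 0 0 0 0 0; 0 0 0 0 0 0 0'
python3 - <<'E'
from h import *
st(); go([100,-180,205],np.pi)
E
```

```text
clock: 10.6
position: [0.4908, -0.0145, 0.2057]
ee_rot: [0.706, -0.051, -0.705, -0.051]
ft_force: [1.3, 1.2, -0.2]
grip_width: -0.0
clock: 10.8
position: [0.4904, -0.0145, 0.2048]
ee_rot: [0.706, -0.048, -0.705, -0.048]
ft_force: [0.0, -0.5, -0.5]
grip_width: -0.001
t 10.8 frame [-74.8  -4.3 204.8] F [ 0.1  -0.52 -0.5 ] rot err [-1.798e+02  0.000e+00 -1.000e-01] grip -0.0
at frame [-74.8  -4.3 204.8] shift tool [-1.000e-01  1.763e+02 -1.742e+02] rotvec [ 0.0033 -0.0006 -0.0001] deg 0.2 shift in target axes [  -0.2  175.7 -174.8]
```

```bash
python3 -m handwheel '0 25.1 -24.9 0.003 0 0 0; 0 25.1 -24.9 0 0 0 0; 0 25.1 -24.9 0 0 0 0; 0 25.1 -24.9 0 0 0 0; 0 25.1 -24.9 0 0 0 0; 0 25.1 -24.9 0 0 0 0; 0 25.1 -24.9 0 0 0 0; 0 0 0 0 0 0 0' 
python3 -m handwheel '0 0 0 0 0 0 0; 0 0 0 0 0 0 0'
python3 - <<'E'
from h import *
st(); go([100,-180,98],np.pi)
for n in("top","scene"): dial(n)
c=cams.camera("wrist"); cv2.imwrite("pics/j_wrist.png",c["color"])
E
```

```text
clock: 11.6
position: [0.6385, -0.2181, 0.203]
ee_rot: [-0.705, 0.051, 0.706, 0.05]
ft_force: [-0.9, -0.6, 0.1]
grip_width: -0.004
clock: 11.8
position: [0.6379, -0.212, 0.2045]
ee_rot: [-0.705, 0.049, 0.705, 0.05]
ft_force: [-0.1, 0.3, -1.5]
grip_width: -0.0
t 11.8 frame [  98.6 -179.5  204.5] F [-0.15  0.27 -1.48] rot err [ 1.799e+02  1.000e-01 -0.000e+00] grip -0.0
at frame [  98.6 -179.5  204.5] shift tool [106.5   0.5  -1.4] rotvec [-0.0011  0.0001  0.0006] deg 0.1 shift in target axes [106.5   0.5  -1.4]
top dial est per ball (npts,rad): [(38, np.float64(0.41)), (42, np.float64(0.38)), (31, np.float64(0.37))]
scene dial est per ball (npts,rad): [(22, np.float64(0.36)), (21, np.float64(0.4)), (12, np.float64(0.36))]
```

View pics/j_wrist.png

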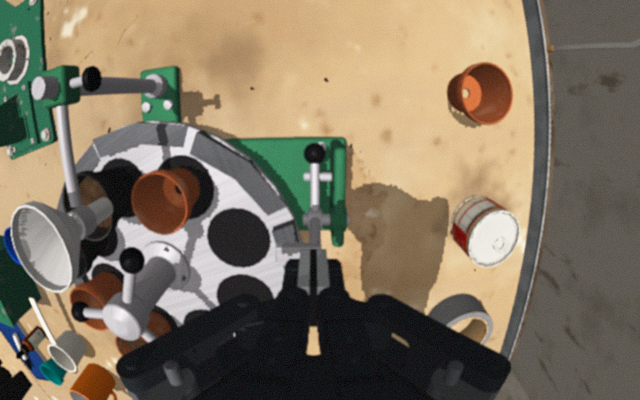

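```bash
python3 -m handwheel '18 0 0 0 0 0 0; 20 0 0 0 0 0 0; 20 0 0 0 0 0 0; 20 0 0 0 0 0 0; 20 0 0 0 0 0 0; 10 0 0 0 0 0 0; 0 0 0 0 0 0 0; 0 0 0 0 0 0 0' 
python3 -m handwheel '0 0 8 0 0 0 0; 0 0 8 0 0 0 0; 0 0 6 0 0 0 0; 0 0 6 0 0 0 0; 1 0 6 0 0 0 0; 1 0 6 0 0 0 0; 1 0 6 0 0 0 0; 0 0 0 0 0 0 0'
python3 - <<'E'
from h import *
st()
c=cams.camera("wrist"); cv2.imwrite("pics/k_wrist.png",c["color"])
c=cams.camera("scene"); cv2.imwrite("pics/k_scene.png",cv2.resize(c["color"][130:230,280:410],None,fx=5,fy=5))
st()
E
```

```text
clock: 12.75
position: [0.6384, -0.2132, 0.0974]
ee_rot: [0.706, -0.05, -0.705, -0.05]
ft_force: [0.2, -0.0, 1.1]
grip_width: 0.0
clock: 13.55
position: [0.5915, -0.2068, 0.093]
ee_rot: [-0.705, 0.051, 0.706, 0.05]
ft_force: [1.1, -0.5, 0.3]
grip_width: -0.002
t 13.55 frame [  51.9 -180.7   93. ] F [ 1.18 -0.34  0.3 ] rot err [ 1.798e+02 -0.000e+00 -1.000e-01] grip -0.0
t 13.65 frame [  52.7 -180.7   93.3] F [ 0.5  -0.12  0.19] rot err [179.8  -0.   -0. ] grip -0.0
```

View pics/k_wrist.png

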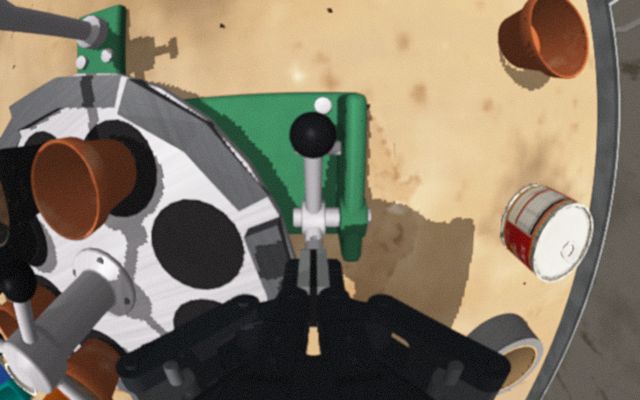

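View pics/k_scene.png

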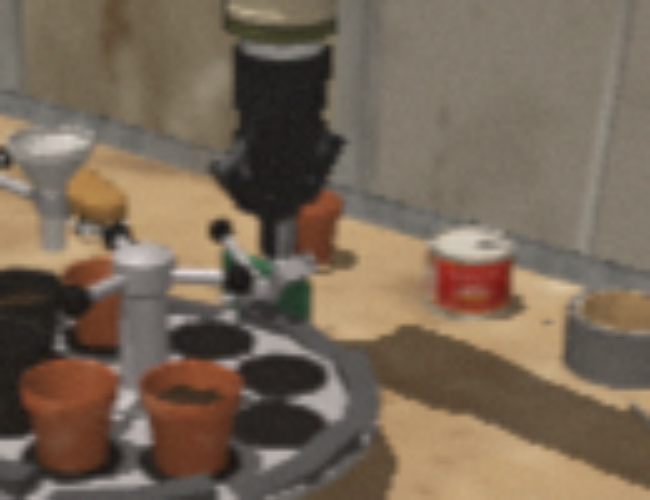

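The pawl leans on the fingertip, about halfway over: the ball is off the rest and the arm is slanting. I'll push a bit further.

```bash
python3 -m handwheel '0 0 5 0 0 0 0; 0 0 4 0 0 0 0; 0 0 0 0 0 0 0; 0 0 0 0 0 0 0'
python3 - <<'E'
from h import *
st()
c=cams.camera("wrist"); cv2.imwrite("pics/l_wrist.png",c["color"])
c=cams.camera("scene"); cv2.imwrite("pics/l_scene.png",cv2.resize(c["color"][130:230,280:410],None,fx=5,fy=5))
st()
E
```

```text
clock: 14.05
position: [0.5835, -0.2055, 0.0934]
ee_rot: [0.705, -0.05, -0.705, -0.05]
ft_force: [-0.1, -0.2, -0.2]
grip_width: -0.002
t 14.05 frame [  43.8 -180.6   93.4] F [-0.11 -0.21 -0.2 ] rot err [179.8  -0.    0. ] grip -0.0
t 14.15 frame [  43.9 -180.6   93.4] F [-0.18  0.59  0.69] rot err [179.8  -0.    0. ] grip -0.01
```

View pics/l_wrist.png

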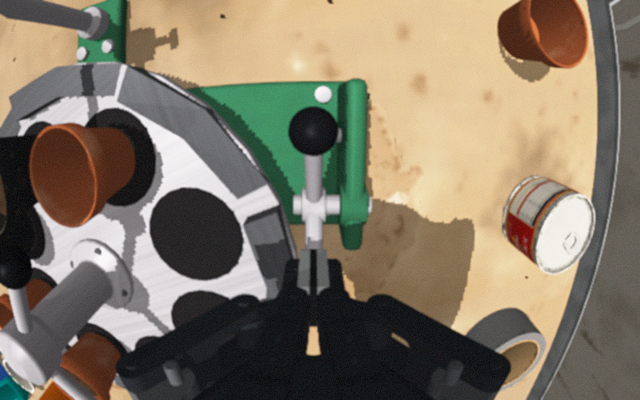

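View pics/l_scene.png

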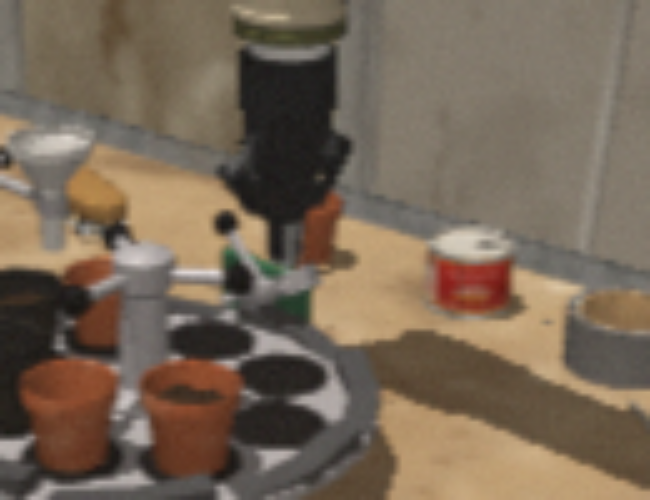

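```bash
python3 -m handwheel '0 0 4 0 0 0 0; 0 0 4 0 0 0 0; 0 0 0 0 0 0 0; 0 0 0 0 0 0 0'
python3 - <<'E'
from h import *
st()
c=cams.camera("wrist"); cv2.imwrite("pics/m_wrist.png",c["color"])
c=cams.camera("scene"); cv2.imwrite("pics/m_scene.png",cv2.resize(c["color"][130:230,280:410],None,fx=5,fy=5))
st()
E
```

```text
clock: 14.55
position: [0.5755, -0.2044, 0.0934]
ee_rot: [0.705, -0.05, -0.705, -0.05]
ft_force: [1.1, -0.3, 0.4]
grip_width: -0.0
t 14.55 frame [  35.7 -180.6   93.4] F [ 1.16 -0.1   0.42] rot err [179.8  -0.    0. ] grip -0.0
t 14.65 frame [  35.9 -180.6   93.4] F [ 0.04 -0.6  -0.16] rot err [179.8  -0.    0. ] grip 0.0
```

View pics/m_wrist.png

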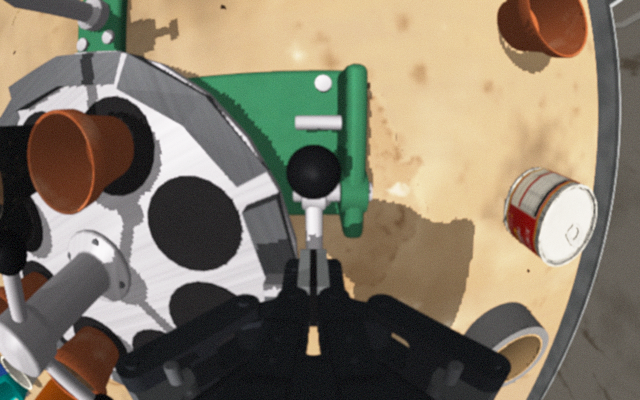

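View pics/m_scene.png

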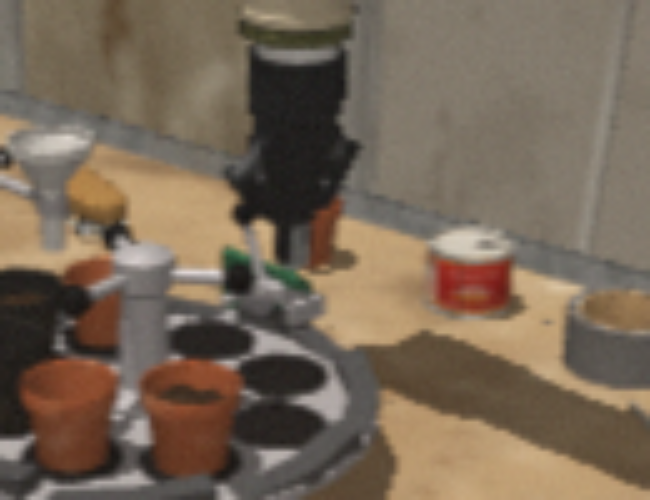

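The pawl has dropped: the arm is nearly level, with the nose on a ramp and the rod standing clear of the finger. I'll go straight up, then back to ball 1.

```bash
python3 -m handwheel '-10 0 0 0 0 0 0; -20 0 0 0 0 0 0; -20 0 0 0 0 0 0; -20 0 0 0 0 0 0; -20 0 0 0 0 0 0; -20 0 0 0 0 0 0; 0 0 0 0 0 0 0; 0 0 0 0 0 0 0'
python3 - <<'E'
from h import *
st()
for n in("top","scene"): dial(n)
d=.38; a=np.radians(195)+d; b=np.array([68*np.cos(a),68*np.sin(a)])
yaw=np.radians(48); n=np.array([np.sin(yaw),-np.cos(yaw)])
s=b-n*38; print(s, [ (round(float((np.array([68*np.cos(np.radians(195)+x),68*np.sin(np.radians(195)+x)])-b)@n),1)) for x in (.5,.6,.7,.785)])
go([*s,205],np.pi+yaw)
E
```

```text
clock: 15.45
position: [0.5758, -0.2044, 0.2038]
ee_rot: [0.706, -0.051, -0.705, -0.05]
ft_force: [-0.3, -0.2, -1.6]
grip_width: 0.001
t 15.45 frame [  36.  -180.5  203.8] F [-0.24 -0.25 -1.58] rot err [ 1.798e+02 -0.000e+00  1.000e-01] grip 0.0
top dial est per ball (npts,rad): [(39, np.float64(0.39)), (46, np.float64(0.36)), (31, np.float64(0.36))]
scene dial est per ball (npts,rad): [(24, np.float64(0.38)), (22, np.float64(0.39)), (15, np.float64(0.35))]
[-82.70885478 -15.28040431] [8.1, 14.9, 21.7, 27.4]
at frame [  35.4 -180.5  202.5] shift tool [  -2.4 -164.7  118.7] rotvec [-8.417e-01  1.200e-03  7.000e-04] deg 48.2 shift in target axes [  -2.5 -198.3  -43.7]
```

```bash
python3 -m handwheel '0 -23.5 17 0 0 0 0; 0 -23.5 17 0 0 0 0; 0 -23.5 17 0 0 0 0; 0 -23.5 17 0 0 0 0; 0 -23.5 17 0 0 0 0; 0 -23.5 17 0 0 0 0; 0 -23.5 17 0 0 0 0; 0 0 0 0 0 0 0'
python3 -m handwheel '0 0 0 -0.14 0 0 0; 0 0 0 -0.14 0 0 0; 0 0 0 -0.14 0 0 0; 0 0 0 -0.14 0 0 0; 0 0 0 -0.14 0 0 0; 0 0 0 -0.14 0 0 0; 0 0 0 0 0 0 0; 0 0 0 0 0 0 0'
python3 - <<'E'
from h import *
st(); go([-83,-15,142],np.pi+np.radians(48))
c=cams.camera("wrist"); cv2.imwrite("pics/n_wrist.png",c["color"])
E
```

```text
clock: 16.35
position: [0.4796, -0.0211, 0.2028]
ee_rot: [-0.705, 0.049, 0.706, 0.049]
ft_force: [-0.4, 0.6, -0.7]
grip_width: -0.0
clock: 17.15
position: [0.4811, -0.025, 0.2028]
ee_rot: [-0.665, -0.24, 0.665, -0.24]
ft_force: [-0.2, -0.2, 0.0]
grip_width: 0.004
t 17.15 frame [-82.6 -16.  202.8] F [-0.18 -0.26  0.03] rot err [-1.324e+02 -0.000e+00  1.000e-01] grip 0.0
at frame [-82.6 -16.  202.8] shift tool [60.8 -0.9 -0.5] rotvec [-0.0064  0.0007  0.0005] deg 0.4 shift in target axes [60.8 -0.9 -0.5]
```

View pics/n_wrist.png

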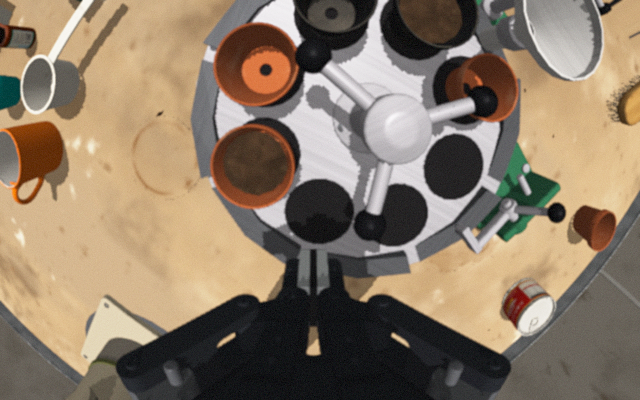

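```bash
python3 -m handwheel '15 0 0 0 0 0 0; 20 0 0 0 0 0 0; 20 0 0 0 0 0 0; 6 0 0 0 0 0 0; 0 0 0 0 0 0 0; 0 6 0 0 0 0 0; 0 6 0 0 0 0 0; 0 3 0 0 0 0 0'
python3 -m handwheel '0 3 0 0 0 0 0; 0 3 0 0 0 0 0; 0 3 0 0 0 0 0; 0 3 0 0 0 0 0; 0 3 0 0 0 0 0; 0 3 0 0 0 0 0; 0 3 0 0 0 0 0; 0 2 0 0 0 0 0'
python3 - <<'E'
from h import *
st(); 
for n in("top","scene"): dial(n)
c=cams.camera("wrist"); cv2.imwrite("pics/o_wrist.png",c["color"])
E
```

```text
clock: 18.0
position: [0.4915, -0.0366, 0.143]
ee_rot: [0.665, 0.241, -0.664, 0.241]
ft_force: [-4.6, 3.5, 3.6]
grip_width: -0.002
clock: 18.8
position: [0.5054, -0.054, 0.1423]
ee_rot: [-0.664, -0.241, 0.665, -0.241]
ft_force: [-4.3, 0.7, 0.5]
grip_width: -0.001
t 18.8 frame [-54.5 -41.4 142.3] F [-4.39  0.07  0.52] rot err [-1.321e+02 -0.000e+00  1.000e-01] grip -0.0
top dial est per ball (npts,rad): [(39, np.float64(0.72)), (0, np.float64(-0.2)), (0, np.float64(-0.2))]
scene dial est per ball (npts,rad): [(23, np.float64(0.71)), (14, np.float64(0.38)), (16, np.float64(0.69))]
```

View pics/o_wrist.png

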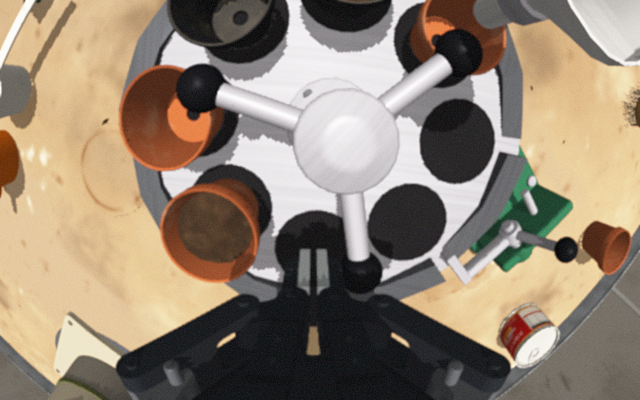

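The dial is at about 0.71 with the nose just ahead of the tooth's end. I'll go on in small rows and watch the force.

```bash
python3 -m handwheel '0 1.5 0 0 0 0 0; 0 1.5 0 0 0 0 0; 0 1.5 0 0 0 0 0; 0 0 0 0 0 0 0'; python3 -m handwheel '0 1 0 0 0 0 0; 0 1 0 0 0 0 0; 0 0 0 0 0 0 0'
python3 - <<'E'
from h import *
st(); 
for n in("top","scene"): dial(n)
E
```

```text
clock: 19.35
position: [0.5089, -0.0573, 0.1424]
ee_rot: [0.665, 0.241, -0.664, 0.242]
ft_force: [-1.1, 2.4, 0.6]
grip_width: 0.0
clock: 19.65
position: [0.5092, -0.0576, 0.1422]
ee_rot: [-0.664, -0.242, 0.665, -0.241]
ft_force: [-5.5, 5.8, 3.7]
grip_width: -0.003
t 19.65 frame [-50.2 -44.4 142.2] F [-6.21  4.96  3.74] rot err [-1.32e+02 -1.00e-01  1.00e-01] grip -0.0
top dial est per ball (npts,rad): [(40, np.float64(0.8)), (0, np.float64(-0.2)), (0, np.float64(-0.2))]
scene dial est per ball (npts,rad): [(28, np.float64(0.8)), (9, np.float64(0.19)), (16, np.float64(0.77))]
```

```bash
python3 -m handwheel '0 1.5 0 0 0 0 0; 0 0 0 0 0 0 0'
python3 - <<'E'
from h import *
st(); 
for n in("top","scene"): dial(n)
c=cams.camera("wrist"); cv2.imwrite("pics/p_wrist.png",c["color"])
c=cams.camera("scene"); cv2.imwrite("pics/p_scene.png",cv2.resize(c["color"][130:230,260:390],None,fx=5,fy=5))
E
```

```text
clock: 19.95
position: [0.5094, -0.0578, 0.1421]
ee_rot: [-0.664, -0.243, 0.665, -0.241]
ft_force: [-9.7, 9.2, 6.4]
grip_width: -0.002
t 19.95 frame [-50.  -44.6 142.1] F [-10.93   7.77   6.43] rot err [-132.    -0.2    0.2] grip -0.0
top dial est per ball (npts,rad): [(41, np.float64(0.8)), (0, np.float64(-0.2)), (0, np.float64(-0.2))]
scene dial est per ball (npts,rad): [(22, np.float64(0.79)), (10, np.float64(0.45)), (17, np.float64(0.75))]
```

View pics/p_wrist.png

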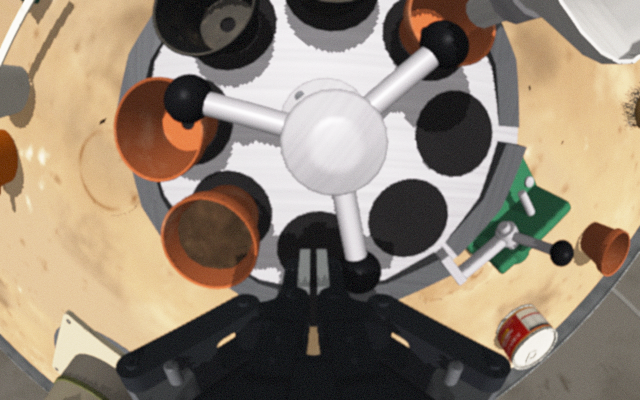

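View pics/p_scene.png

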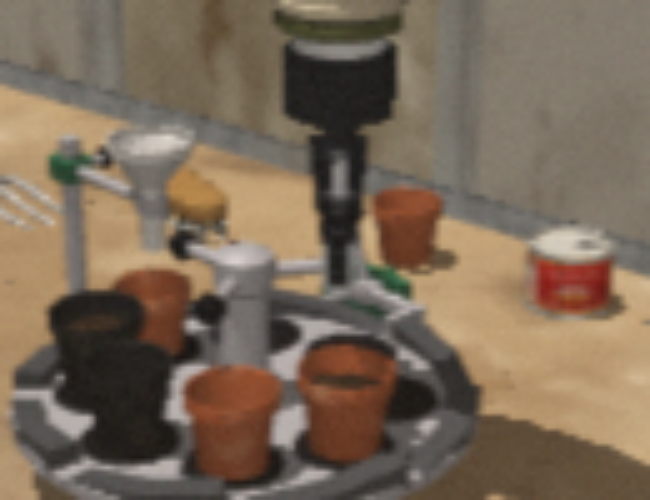

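The stop is reached: the force has risen to about 13 N with no more motion, the nose sits in the gap against the tooth, and the dial is at about 0.78. I'll back off and lift away.

```bash
python3 -m handwheel '0 -4 0 0 0 0 0; 0 -8 0 0 0 0 0; 0 -10 0 0 0 0 0; -10 -4 0 0 0 0 0; -20 0 0 0 0 0 0; -20 0 0 0 0 0 0; -20 0 0 0 0 0 0; -30 0 0 0 0 0 0'
python3 -m handwheel '0 -20 20 0 0 0 0; 0 -20 30 0 0 0 0; 0 0 30 0 0 0 0; 0 0 0 0 0 0 0; 0 0 0 0 0 0 0; 0 0 0 0 0 0 0'
python3 - <<'E'
from h import *
st(); 
for n in("top","scene"):
    c=dial(n); 
    for x in cams.outline_of(n,"pot_4")[:8]:
        l,t,w,h=x["box"]; W=cloud(c); q=W[x["region"]]; q=w2f(q[~np.isnan(q[:,0])]); top=q[q[:,2]>np.percentile(q[:,2],70)]
        print(n,round(x["conf"],2),[round(v) for v in x["box"]],"frame mean",q.mean(0).round(0),"rim mid",((top.min(0)+top.max(0))/2).round(0))
    F=w2f(np.nan_to_num(cloud(c).reshape(-1,3),nan=9)); m=(abs(F[:,1]+180)<14)&(F[:,0]>40)&(F[:,0]<140)&(F[:,2]>112)&(F[:,2]<140); print("pawl ball pts mean",m.sum(),F[m].mean(0).round(1))
    cv2.imwrite(f"pics/q_{n}.png",cv2.resize(c["color"][85:235,250:430] if n=="top" else c["color"][130:250,250:400],None,fx=4,fy=4,interpolation=cv2.INTER_CUBIC))
E
```

```text
clock: 20.95
position: [0.4934, -0.0399, 0.2431]
ee_rot: [-0.664, -0.242, 0.665, -0.242]
ft_force: [0.6, 0.1, -0.7]
grip_width: -0.001
clock: 21.55
position: [0.4076, -0.0602, 0.2428]
ee_rot: [0.665, 0.242, -0.664, 0.242]
ft_force: [0.8, -0.5, 0.5]
grip_width: -0.001
t 21.55 frame [-150.5  -61.   242.8] F [ 0.91 -0.4   0.46] rot err [-1.321e+02  0.000e+00 -1.000e-01] grip -0.0
top dial est per ball (npts,rad): [(35, np.float64(0.8)), (0, np.float64(-0.2)), (29, np.float64(0.78))]
top 0.88 [291, 129, 27, 24] frame mean [ 74.  78. 103.] rim mid [ 72.  77. 115.]
top 0.82 [222, 145, 22, 19] frame mean [ 12. 312.  27.] rim mid [  6. 304.  53.]
top 0.76 [316, 128, 25, 11] frame mean [107.   4.  86.] rim mid [ 93.   4. 160.]
top 0.75 [162, 241, 27, 26] frame mean [-335.  425.   27.] rim mid [-333.  417.   54.]
top 0.64 [309, 189, 13, 21] frame mean [-108.    6.  112.] rim mid [-135.    8.  351.]
top 0.64 [284, 175, 22, 21] frame mean [-70.  77.  77.] rim mid [-77.  75. 104.]
top 0.63 [279, 151, 21, 21] frame mean [  4. 110.  79.] rim mid [ -4. 107. 108.]
top 0.27 [271, 87, 122, 134] frame m
[... 222 characters left out ...]
 27] frame mean [-107.   -0.   91.] rim mid [-105.   -2.  110.]
scene 0.75 [250, 299, 27, 35] frame mean [-330.  415.   36.] rim mid [-332.  417.   54.]
scene 0.7 [223, 232, 24, 24] frame mean [  8. 300.  44.] rim mid [-49. 320.  78.]
scene 0.67 [284, 186, 17, 15] frame mean [102.  -1.  93.] rim mid [ 71.  24. 111.]
scene 0.66 [296, 202, 23, 24] frame mean [-79.  76.  92.] rim mid [-76.  73. 108.]
scene 0.53 [276, 195, 20, 22] frame mean [ -2. 105.  93.] rim mid [  1. 105. 113.]
scene 0.48 [270, 187, 21, 24] frame mean [ 77.  76. 106.] rim mid [ 69.  78. 118.]
scene 0.18 [332, 170, 14, 23] frame mean [  45. -178.   77.] rim mid [  62. -176.  104.]
pawl ball pts mean 25 [  78.7 -176.3  126.8]
```

View pics/q_top.png

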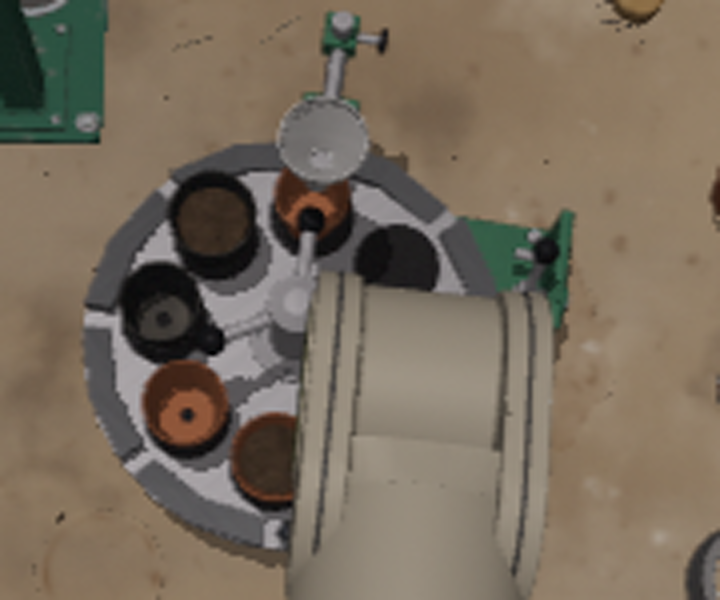

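View pics/q_scene.png

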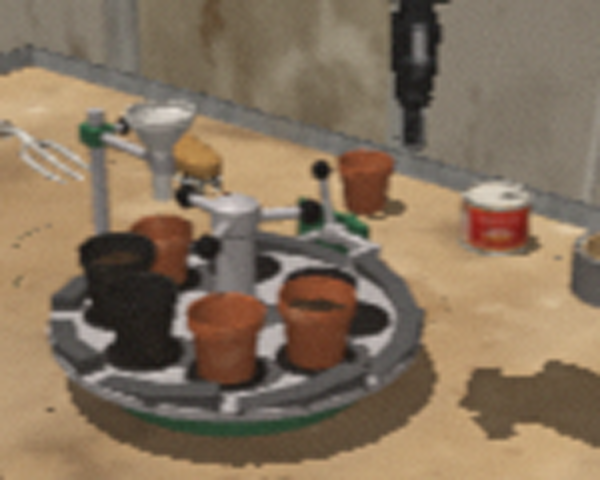

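All five pots stand at their new places, and the robot is clear. One more check: the pawl ball position by the same fit as at the start.

```bash
python3 - <<'E'
from h import *
from scipy.optimize import least_squares
def fit(W):
    F=w2f(np.nan_to_num(W.reshape(-1,3),nan=9)); p=np.array([82,-180,125.])
    for _ in range(6):
        m=F[(abs(np.linalg.norm(F-p,axis=1)-10.5)<6)&(F[:,2]>p[2]-4)]
        p=least_squares(lambda x:np.linalg.norm(m-x,axis=1)-10.5,p,loss="soft_l1",f_scale=2).x
    return p.round(1),len(m)
for n in("top","scene"):
    a=fit(np.load(f"pics/{n}W.npy")); c=cams.camera(n); print(n,"start",a,"now",fit(cloud(c)))
    dial(n)
    for t in ("scoop","tin","tape","dropper","mug"):
        r=cams.outline_of(n,t)
        if r:
            q=cloud(c)[r[0]["region"]]; q=q[~np.isnan(q[:,0])]; print(t,np.median(q,0).round(3),end=" ")
    print()
E
```

```text
top start (array([  81.8, -179.2,  125.3]), 38) now (array([  81.5, -180.1,  125.6]), 38)
top dial est per ball (npts,rad): [(42, np.float64(0.79)), (0, np.float64(-0.2)), (31, np.float64(0.79))]
scoop [0.382 0.329 0.035] tin [ 0.541 -0.406  0.054] tape [ 0.378 -0.395  0.043] dropper [0.38  0.442 0.059] mug [0.266 0.317 0.034] 
scene start (array([  82.4, -182. ,  125.5]), 19) now (array([  82.8, -180.5,  124.9]), 20)
scene dial est per ball (npts,rad): [(21, np.float64(0.79)), (19, np.float64(0.81)), (12, np.float64(0.8))]
scoop [0.376 0.324 0.042] tin [ 0.535 -0.395  0.04 ] tape [ 0.375 -0.371  0.033] dropper [0.374 0.456 0.047] mug [0.256 0.321 0.059]
```

The pawl ball is back at its down position within 0.5 mm along frame x, the dial reads about 0.79, and the bystanders haven't moved. Handing in.

```bash
python3 -c "
from workcell import hand_in
print(hand_in())"
```

```text
the job is handed in; nothing more can be done
None
```

The dial is one notch back against the pawl with the small pot under the funnel, and the job is handed in (no verdict is reported). I flipped the pawl onto its rest, pushed star ball 1 until the dial stood at about 0.38 rad, and tipped the pawl so its nose dropped on the ramp. I then pushed on until the tooth stopped against it: the force rose to about 13–15 N with no more motion.

**Last checks:**
- **Dial:** it reads about 0.79 rad, with single-ball readings from 0.79 to 0.81. The near ball gave no reading in the top camera because the arm hid it.
- **Pawl:** its ball is back where it was at the start, within 0.5 mm along the swing direction, so the pawl is fully down.
- **Pots:** the small pot was measured within about 5 mm of the funnel axis, using only the parts the funnel and star handle left visible. All five look upright on their pads.
- **Bystanders:** their positions read as at the start, to within about 2 mm, apart from one tape reading in the top camera (7 mm, within limits and not seen in the scene camera).
- **Robot:** it stands clear of everything, and about 22 s of the 69 s had passed.

**One slip:** with the pawl already lifted, I sent a row with the wrong sign and moved the finger 20 mm down beside the pawl. It touched nothing (about 1 N, which is the sensor noise), and the pawl stayed lifted.

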